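# Butt the leg blanks to the stop and point out the short one

## Task

Check the three leg blanks for length: with the fingertips push each one endwise along the board until it is fully home and square against the wooden stop, without lifting any of them. Then point at the one that was cut too short: bring the fingertips just above the top of its free end (the end away from the stop), hold them there for at least two seconds without touching anything, and finish still pointing there. Leave the jar, tape measure, chisel and try square where they are.

Things in the scene. Friction and masses are not known exactly. Their poses are not given: they have to be found in the camera images.
- stop (a point): the stop of the length-checking board: the middle of the stop's upright face, at the level of the board's top (18 mm above the bench). The board is white melamine-faced, 270 x 360 x 18 mm, screwed to the bench; the stop is a beech strip 34 mm thick, 270 mm long and 32 mm high across one end of it. This point's y axis runs level from the stop towards the blanks' free ends, its x axis along the stop's face, z up. At yaw 0 of the board y is the world's y.
- blank_a: a planed pine leg blank of the right length, 44 x 44 mm in section and 240 mm long, about 0.2 kg, lying loose on the board roughly square to the stop. Origin: middle of its underside at the end that faces the stop; its y axis runs along it to its free end, z up. It slides on the board with about 1 to 3 N and starts 20 to 65 mm short of the stop. The three blanks lie side by side in any order, about 82 mm from centre to centre.
- blank_a_end (a point): blank_a: the middle of the top edge at its free end (the end away from the stop), 62 mm above the bench; the end's upright face reaches from there down 44 mm to the board
- blank_b: a second leg blank, the same as blank_a (240 mm long), with the same origin and axes
- blank_b_end (a point): blank_b: the middle of the top edge at its free end, as for blank_a
- blank_short: the leg blank that was cut too short: 205 mm long, otherwise the same as blank_a, with the same origin and axes
- blank_short_end (a point): blank_short: the middle of the top edge at its free end, 62 mm above the bench, as for blank_a
- jar: bystander: clear screw-top jar of screws, 72 mm across and 129 mm tall, standing beyond the stop; origin at the centre of its foot
- tape: bystander: yellow and black tape measure standing on its base, 68 x 38 x 61 mm, on the bench beyond the blanks' free ends; origin at the centre of its base
- chisel: bystander: bench chisel lying flat along the far side of the board, about 270 mm long, wooden handle 26 mm thick, steel blade 25 mm wide; origin under the middle of its length, where the handle meets the blade; the blade points to its +x
- square: bystander: try square lying flat, stock 18 x 115 x 30 mm and a steel blade 155 mm long, on the bench beyond the blanks' free ends, beside the tape measure; its blade runs to its +x; origin under the middle of its stock
There are look-alikes about, which are no part of the job. Leave any blue look-alike of the blank_b alone. What is shaped like the blank_a but black is not meant.

How it is judged:
On the way, in this order (a step that is already met when the one before it is completed fails the run):
1. all three blanks are home and square against the stop (y of blank_a in the frame of stop between -0.004 and 0.004 m and angle between the y axis of each of blank_a, blank_b, blank_short and the y axis of stop, either way round below 0.06 rad and height (world z) of blank_a between 0.012 and 0.024 m and y of blank_b in the frame of stop between -0.004 and 0.004 m and height (world z) of blank_b between 0.012 and 0.024 m and y of blank_short in the frame of stop between -0.004 and 0.004 m and height (world z) of blank_short between 0.012 and 0.024 m), for 0.2 s.
2. with the blanks home, the fingertips point from just above at the short blank's free end for two seconds and touch nothing (all of step 1 and horizontal distance between the grasp point and blank_short_end below 0.03 m and z of the grasp point in the frame of blank_short_end between 0.012 and 0.075 m and contact force between the fingers and anything else below 0.3 N), for 2 s.
At the end, for the whole second after the job is handed in: all blanks at rest, within 4 mm of the stop and 0.06 rad of square; the grasp point (some 19 mm behind the fingertips) within 30 mm sideways of the top edge of the short blank's free end, 12 to 75 mm above it, touching nothing; bystanders within 20 mm of where they were (all of step 2 and linear speed of each of blank_a, blank_b, blank_short below 0.01 m/s and distance of each of jar, tape, chisel, square from where it was at the start of the episode below 0.02 m).
It fails at once if a blank is lifted (either end more than 10 mm off the board) (height (world z) of any of blank_a, blank_b, blank_short above 0.028 m or height (world z) of any of blank_a_end, blank_b_end, blank_short_end above 0.072 m).
It fails at once if the jar, tape measure, chisel or square is moved more than 20 mm (distance of any of jar, tape, chisel, square from where it was at the start of the episode above 0.02 m).
It also fails if it takes over 64 s, if anything falls off the work surface, if the arm or the gripper's body presses on something with over 40 N, if the wrist force passes 120 N, or if a joint passes its speed limit or range.

## Robot

A 6-joint arm with a two-finger parallel gripper is mounted at the origin on the work surface. World frame = base frame: x ahead of the robot, y to its left, z up, the work surface at z = 0. Lengths are in m, angles in rad, forces in N, time in s.
With the tool pointing down it reaches from about 0.4 to 0.825 m from the base axis. Payload 7 kg.
Tool frame: the origin (TCP) lies on the centre line of the jaws, within the pads' length; the fingertips stand 19 mm ahead of it and the grasp point (between the pads) is the TCP; z points along the fingers, y is the line along which they close (so a half turn about z gives the same grasp; the last joint's range is limited). The gripper opens to 88 mm and grips with 3 to 60 N. Pads are 19 mm wide; open, the fingers measure 130 mm over their backs; the gripper's body (78 mm by 193 mm) begins 47 mm behind the grasp point.
Start: joints at [1.464, 0.359, 0.012, 0, -1.224, -0.288], TCP at [0.26, 0.623, 0.246] pointing down, gripper open.
Joint ranges: [-3.07, 3.07], [-1.43, 2.12], [-1.02, 1.25], [-3.03, 1.67], [-3.05, -0], [-3.03, 3.03]. Speed limits (rad/s): [2.39, 2.39, 3.01, 3.14, 3.14, 3.14].

## Interface

Orientations are given as a rotation vector (axis times angle).
In Python, from station import * gives the robot as it stands.
- The arm moves only by the shell command python3 -m pendant 'ROWS' [OPENING]. ROWS is JSON, a list that holds one entry, the list of rows, each a list of 4 numbers: the shift along the world's x, y, z in m, then the turn about the world's z in rad. In form: [[[dx, dy, dz, turn], ...]]. A call has 1 to 12 rows; each row shifts and turns the commanded pose from where the row before left it; what a row does not reach is not made up. A row lasts 1/8 s, in which the tool goes at most 62.5 mm and 10.7 degrees, less where a joint would pass 70% of its speed; a pose out of reach is approached as far as the arm can. A call with a gripper value outside its range is refused whole. OPENING is the gripper command: -1 is fully open, 1 is shut, values between are in proportion, set as the call begins (- or left out, the last holds). The fingers move at their own pace and stop on an object; the grip force is fixed at half the most. Time passes only in rows, so rows that do not move let the fingers close. It gives the time, the measured TCP pose, the force, the opening and the grip force at its end, in the units of the state.
- observe(): the state, without advancing time (a new reading comes with each control period).
- grab_frame(name): name is "scene" or "side" or "wrist"; returns the picture (420x560x3 uint8, blue, green, red); there is no depth.
- camera_model(name): a dict with "camera_matrix" (3x3 intrinsics, pixels), "k1" (the pictures are not rectified: a ray, as slopes to the right and down, at radius r is drawn at 1 + k1 r^2 times it, then the intrinsics apply), "T" (4x4, takes a point from camera to world coordinates). Camera axes: x right, y up, looking along -z (the intrinsics and any distortion apply to the point x, -y, -z); pixel columns grow to the right and rows downward; lengths in m; the calibration is good to about 2 mm. A picture is of the moment at which its call begins: read the wrist's pose just before it. camera_model takes no time and is no camera call; for the wrist camera it gives the pose at the moment of the call.
- hand_in(): hands the job in; it is judged then, once.
The state is a dict: "t": time; "joint_pos": joint angles; "qd": joint speeds; "effort": joint torques, N m; "tcp_pos": TCP position; "ee_rot": TCP orientation; "contact_force": force on the tool from outside, world axes, zero at the start; "moment": the same for the moment, N m; "grip_width": finger opening in m; "finger_force": force on a finger pad.
Only numpy, scipy, OpenCV 4.12 (cv2) and the standard library are available. Lean on these libraries where they do the work, as an engineer would, in place of code of your own. Each camera call takes 0.05 s, during which the arm holds its last target. There are 200 camera calls.

## Working session

There is one attempt and no reset: what is moved stays moved. The work goes in short steps, Python scripts to look and compute and a shell command to move; the robot and the scene stay as the last step left them, time stands still between calls to the robot, and variables do not carry over. Pictures are saved under pics/ and viewed, at most 10 in all, crops included, and the job is handed in when it is done.

```bash
mkdir -p pics
cat > h.py <<'E'
from station import *
import numpy as np, cv2
def px2ray(n,uv,cm=None):
    c=cm or camera_model(n);K=np.array(c["camera_matrix"]);T=np.array(c["T"])
    d=np.array([(uv[0]-K[0,2])/K[0,0],(uv[1]-K[1,2])/K[1,1]]);s=d.copy()
    for _ in range(30): s=d/(1+c["k1"]*(s@s))
    return T[:3,3],T[:3,:3]@np.array([s[0],-s[1],-1])
def onz(n,uv,z,cm=None):
    o,d=px2ray(n,uv,cm);return o+d*(z-o[2])/d[2]
def tri(a,b):
    A=np.zeros((3,3));y=np.zeros(3)
    for o,d in(a,b):
        d=d/np.linalg.norm(d);P=np.eye(3)-np.outer(d,d);A+=P;y+=P@o
    return np.linalg.solve(A,y)
def proj(n,p,cm=None):
    c=cm or camera_model(n);K=np.array(c["camera_matrix"]);T=np.array(c["T"])
    q=T[:3,:3].T@(np.array(p)-T[:3,3]);s=np.array([q[0],-q[1]])/-q[2];s=s*(1+c["k1"]*(s@s))
    return K[0,0]*s[0]+K[0,2],K[1,1]*s[1]+K[1,2]
E
python3 - <<'E'
from h import *
for n in("scene","side","wrist"):
    cv2.imwrite(f"pics/{n}0.png",grab_frame(n)); print(n,np.round(camera_model(n)["T"],3).tolist())
print(observe())
E
```

```text
scene [[0.724, -0.551, 0.414, 0.849], [0.689, 0.57, -0.448, -0.422], [0.011, 0.61, 0.792, 0.778], [0.0, 0.0, 0.0, 1.0]]
side [[0.702, 0.469, -0.535, -0.069], [-0.712, 0.483, -0.511, -0.566], [0.019, 0.74, 0.673, 0.762], [0.0, 0.0, 0.0, 1.0]]
wrist [[-0.384, 0.883, 0.27, 0.332], [-0.923, -0.368, -0.112, 0.592], [0.001, -0.292, 0.956, 0.385], [0.0, 0.0, 0.0, 1.0]]
{'t': 0.15, 'joint_pos': array([ 1.46410846e+00,  3.59228434e-01,  1.12675630e-02, -2.59257822e-04,
       -1.22407049e+00, -2.88110477e-01]), 'qd': array([ 0.00219567, -0.00146101,  0.00115918,  0.00196211, -0.00053517,
        0.00110926]), 'effort': array([-9.30276983e-04, -5.83277822e+01,  2.93291080e+01,  7.00128391e+00,
        8.80689971e-03, -1.04756436e-04]), 'tcp_pos': array([0.25950259, 0.62275731, 0.24483235]), 'ee_rot': array([ 3.07932791e+00, -6.16018459e-01, -2.05527035e-04]), 'contact_force': array([-0.51995622, -0.78894017,  0.2060411 ]), 'moment': array([ 0.03168312,  0.01753719, -0.04369337]), 'finger_force': 0.0, 'grip_width': 0.08777237407832478}
```

View pics/scene0.png

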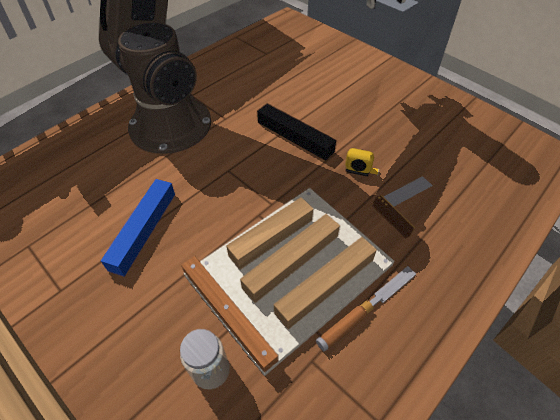

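View pics/side0.png

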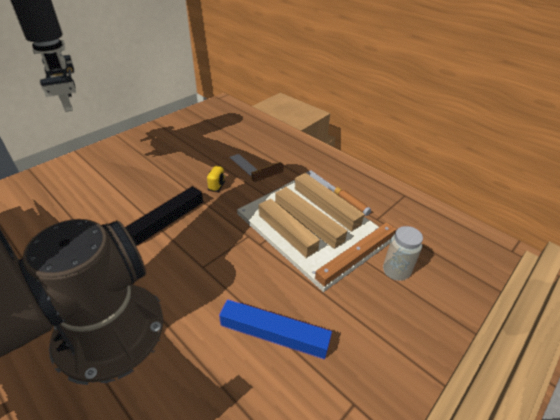

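View pics/wrist0.png

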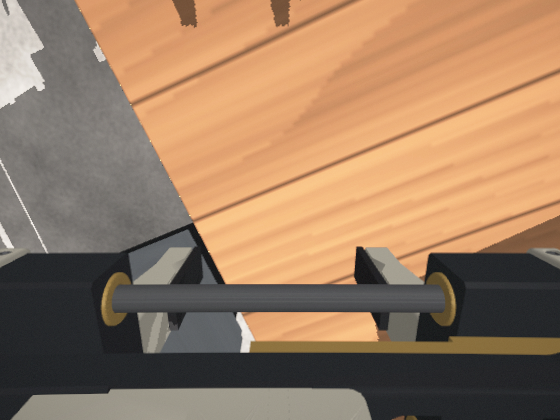

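The three pine blanks on the white board are at scene (270,232), (290,255) and (326,280). The look-alikes are the blue bar (138,228) and the black bar (297,130), which I'll leave alone. The beech stop is at lower left, (230,315), so the free ends point up and right. The nearest blank looks short. I'll check this in a close crop.

Run:
```python
import cv2
a=cv2.imread("pics/scene0.png")[180:380,175:425];cv2.imwrite("pics/c1.png",cv2.resize(a,None,fx=3,fy=3,interpolation=cv2.INTER_CUBIC))
b=cv2.imread("pics/side0.png")[160:290,230:400];cv2.imwrite("pics/c2.png",cv2.resize(b,None,fx=4,fy=4,interpolation=cv2.INTER_CUBIC))
```

```text
(no output)
```

View pics/c1.png

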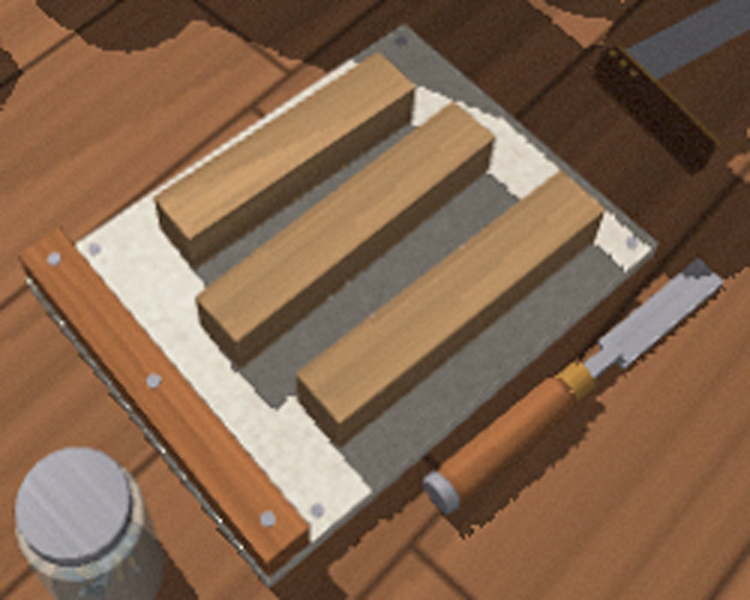

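View pics/c2.png

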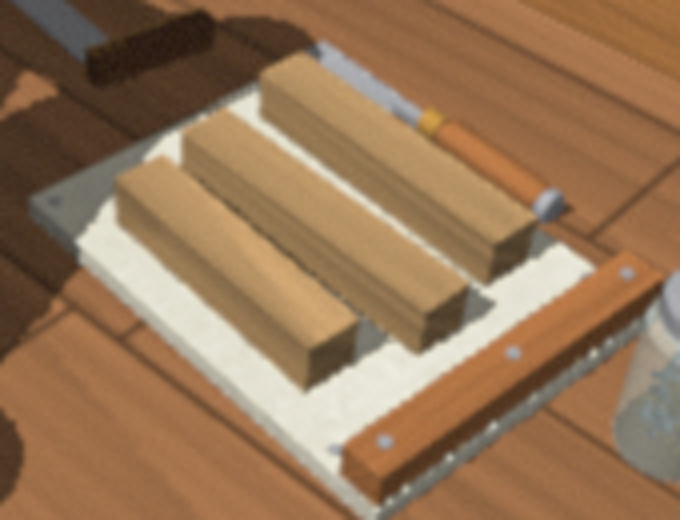

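The crop shows three free pine blanks with their free ends at top right. The near one is at crop (157,204)–(414,92). The stop face runs from (62,230) to (307,528).

```bash
cat > m.py <<'E'
from h import *
c1=dict(A=[(157,204),(190,240),(414,92),(380,54)],B=[(198,300),(236,343),(493,140),(456,104)],C=[(298,378),(338,424),(602,215),(558,172)],S=[(62,230),(307,528)],bd=[(404,27),(655,245)])
c2=dict(A=[(308,350),(357,321),(165,157),(117,180)],B=[(420,316),(466,288),(226,110),(182,136)],C=[(490,246),(537,222),(305,54),(261,78)],S=[(342,450),(628,252)],bd=[(30,203)])
R={}
for k in c1:
    for i,p in enumerate(c1[k]):
        r=px2ray("scene",(p[0]/3+175-.33,p[1]/3+180-.33))
        z=.018 if k=="bd" else .05 if k=="S" else .062
        t=None
        if i<len(c2[k]):
            q=c2[k][i];t=tri(r,px2ray("side",(q[0]/4+230-.37,q[1]/4+160-.37)))
        f=r[0]+r[1]*(z-r[0][2])/r[1][2]
        print(k,i,np.round(f[:2],4),None if t is None else np.round(t,4));R[k,i]=f if t is None else (t+f)/2
s0,s1=R["S",0][:2],R["S",1][:2]
x=(s1-s0)/np.linalg.norm(s1-s0);y=np.array([-x[1],x[0]]);m=(s0+s1)/2
for k in"ABC":
    P=[R[k,i][:2] for i in range(4)];f=(P[2]+P[3])/2;b=(P[0]+P[1])/2
    print(k,"len",np.linalg.norm(f-b),"axis",np.arctan2(*(f-b)[::-1]),"free",f,"stop frame free",(f-m)@x,(f-m)@y,"gap",(b-m)@y)
print("stop mid",m,"x",x,"y",y,"yaw y",np.arctan2(y[1],y[0]),"len",np.linalg.norm(s1-s0))
E
python3 m.py
```

```text
A 0 [ 0.4617 -0.1798] [ 0.4584 -0.1776  0.056 ]
A 1 [ 0.4989 -0.1832] [ 0.4977 -0.1833  0.0589]
A 2 [0.5248 0.0147] [0.5237 0.0157 0.0593]
A 3 [0.4828 0.0238] [0.4823 0.0232 0.0594]
B 0 [ 0.5357 -0.2099] [ 0.5329 -0.2081  0.0555]
B 1 [ 0.5754 -0.2138] [ 0.5737 -0.2133  0.0569]
B 2 [0.5937 0.0217] [0.5933 0.0218 0.0604]
B 3 [0.554  0.0278] [0.5525 0.0286 0.0563]
C 0 [ 0.6204 -0.2035] [ 0.6185 -0.2014  0.056 ]
C 1 [ 0.6591 -0.208 ] [ 0.6588 -0.209   0.059 ]
C 2 [0.6873 0.0251] [0.6871 0.0255 0.0611]
C 3 [0.6439 0.0322] [0.6433 0.0328 0.0583]
S 0 [ 0.424  -0.2352] [ 0.4211 -0.2359  0.0437]
S 1 [ 0.6872 -0.2639] [ 0.6875 -0.2657  0.05  ]
bd 0 [0.4554 0.0856] [0.4541 0.0862 0.0143]
bd 1 [0.72   0.0587] None
A len 0.20181192606710138 axis 1.4504971220446368 free [0.50340258 0.0193548 ] stop frame free -0.08087828430998019 0.262264880842798 gap 0.06046342285728055
B len 0.23700636544891415 axis 1.4908139507278362 free [0.57338642 0.02496581] stop frame free -0.011934898869541855 0.27553254042200304 gap 0.03863375640831773
C len 0.2358369470126797 axis 1.4595163747044602 free [0.6653949  0.02890385] stop frame free 0.07908358669561742 0.2895576749500391 gap 0.05372088828767268
stop mid [ 0.55497036 -0.25020953] x [ 0.9939436  -0.10989144] y [0.10989144 0.9939436 ] yaw y 1.4606824967526553 len 0.2663822821680236
```

The near blank (A) is the short one: it measures about 202 mm against 237 mm for the others. The sizes and heights agree with the text. I'll shut the fingers, square the tool to the stop, go above C's free end and take one close look.

```bash
python3 -m pendant '[[[0.034,-0.047,0,-0.13],[0.034,-0.047,0,-0.13],[0.034,-0.047,0,-0.13],[0.034,-0.047,0,-0.13],[0.034,-0.047,0,-0.13],[0.034,-0.047,0,-0.13],[0.034,-0.047,0,-0.13],[0.034,-0.047,0,-0.13],[0.034,-0.047,0,-0.13],[0.034,-0.047,0,-0.116],[0.034,-0.047,0,0],[0.034,-0.047,0,0]]]' 1; python3 -m pendant '[[[0,0,0,0],[0,0,0,0]]]'
python3 - <<'E'
from h import *
s=observe();print(s["tcp_pos"],s["ee_rot"],s["joint_pos"],s["grip_width"])
from scipy.spatial.transform import Rotation as R
print(R.from_rotvec(s["ee_rot"]).as_matrix().round(3))
cm=camera_model("wrist");cv2.imwrite("pics/w1.png",grab_frame("wrist"))
for p in[(.5034,.0194,.062),(.5734,.025,.062),(.6654,.0289,.062)]:print(proj("wrist",p,cm))
E
```

```text
t: 1.65
tcp_pos: [0.6684, 0.0574, 0.2453]
ee_rot: [2.096, -2.34, -0.0]
contact_force: [0.8, 0.4, 0.0]
grip_width: 0.0003
finger_force: 0.0
t: 1.9
tcp_pos: [0.6674, 0.0587, 0.2449]
ee_rot: [2.094, -2.341, -0.001]
contact_force: [-1.0, 0.3, 0.0]
grip_width: 0.0004
finger_force: 0.0
[0.66735555 0.05874177 0.24490062] [ 2.09414658e+00 -2.34061240e+00 -1.03590952e-03] [ 3.77982424e-01  3.51412371e-01 -1.19623679e-04 -3.27108393e-04
 -1.22034150e+00 -4.88907572e-01] 0.00044687464816018345
[[-0.111 -0.994 -0.001]
 [-0.994  0.111 -0.   ]
 [ 0.     0.001 -1.   ]]
(np.float64(429.9350237909272), np.float64(140.26880938112697))
(np.float64(362.07213018058326), np.float64(153.5010958213043))
(np.float64(275.739651224663), np.float64(166.92146681538574))
```

View pics/w1.png

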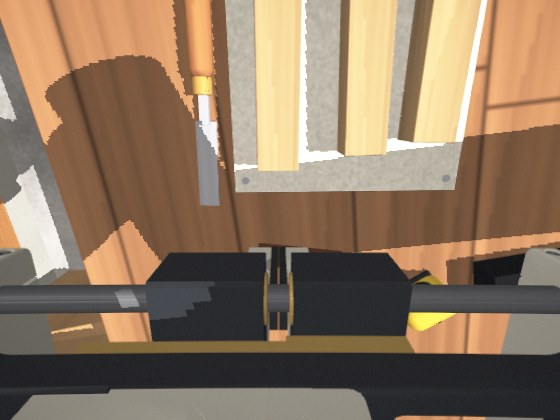

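The view agrees with the prediction: C's end is at (278,168), B's at (366,153) and A's at (436,141). I'll lower behind C and push it along the stop's −y.

```bash
python3 -m pendant '[[[0.001,0,-0.05,0],[0,0,-0.05,0],[0,0,-0.05,0],[0,0,-0.046,0],[0,0,0,0]]]'; python3 -m pendant '[[[-0.001,-0.008,0,0],[-0.001,-0.006,0,0],[-0.0006,-0.005,0,0],[-0.0006,-0.005,0,0],[-0.0006,-0.005,0,0],[-0.0006,-0.005,0,0],[-0.0006,-0.005,0,0],[-0.0006,-0.005,0,0],[-0.0005,-0.005,0,0],[-0.0005,-0.005,0,0],[-0.0005,-0.005,0,0],[0,0,0,0]]]'
```

```text
t: 2.58
tcp_pos: [0.6656, 0.0597, 0.0463]
ee_rot: [2.093, -2.334, -0.005]
contact_force: [-0.5, -0.6, 0.5]
grip_width: 0.0002
finger_force: 0.0
t: 4.08
tcp_pos: [0.6612, -0.0006, 0.0494]
ee_rot: [2.095, -2.34, -0.0]
contact_force: [-0.0, 0.2, 0.6]
grip_width: 0.0004
finger_force: 0.0
```

```bash
python3 -m pendant '[[[-0.0003,-0.003,0,0],[-0.0003,-0.003,0,0]]]'; python3 -m pendant '[[[-0.0003,-0.002,0,0],[-0.0002,-0.001,0,0]]]'; python3 -m pendant '[[[-0.0001,-0.001,0,0],[0,-0.001,0,0]]]'
```

```text
t: 4.32
tcp_pos: [0.6608, -0.006, 0.0494]
ee_rot: [2.096, -2.34, -0.0]
contact_force: [-0.3, 1.2, 0.2]
grip_width: 0.0004
finger_force: 0.4
t: 4.58
tcp_pos: [0.6613, -0.0066, 0.0497]
ee_rot: [-2.094, 2.337, 0.001]
contact_force: [-0.1, 15.5, -0.6]
grip_width: 0.0007
finger_force: 7.6
t: 4.82
tcp_pos: [0.6618, -0.0067, 0.0499]
ee_rot: [-2.093, 2.335, 0.001]
contact_force: [0.1, 23.0, -0.3]
grip_width: 0.0005
finger_force: 11.6
```

C is home: the force rose sharply to 23 N. I'll back off, step across to B, and push.

```bash
python3 -m pendant '[[[0.001,0.01,0,0],[0.002,0.022,0,0],[0.003,0.024,0,0],[-0.03,0.003,0,0],[-0.03,0.003,0,0],[-0.03,0.003,0,0],[0,0,0,0],[0,0,0,0]]]'; python3 -m pendant '[[[-0.001,-0.008,0,0],[-0.001,-0.006,0,0],[-0.0006,-0.005,0,0],[-0.0006,-0.005,0,0],[-0.0006,-0.005,0,0],[-0.0006,-0.005,0,0],[-0.0006,-0.005,0,0],[-0.0006,-0.005,0,0],[0,0,0,0]]]'
```

```text
t: 5.82
tcp_pos: [0.5772, 0.055, 0.0499]
ee_rot: [-2.097, 2.338, -0.001]
contact_force: [0.3, 0.8, 0.3]
grip_width: 0.0007
finger_force: 0.0
t: 6.95
tcp_pos: [0.5706, 0.0096, 0.0496]
ee_rot: [2.095, -2.341, 0.0]
contact_force: [-0.2, 0.5, -0.1]
grip_width: 0.0004
finger_force: 0.0
```

```bash
python3 -m pendant '[[[-0.0003,-0.003,0,0],[-0.0003,-0.002,0,0]]]'; python3 -m pendant '[[[-0.0001,-0.001,0,0],[-0.0001,-0.001,0,0]]]'; python3 -m pendant '[[[-0.0001,-0.001,0,0],[0,-0.001,0,0]]]'
```

```text
t: 7.2
tcp_pos: [0.5702, 0.0051, 0.0496]
ee_rot: [-2.096, 2.34, -0.0]
contact_force: [-0.4, 1.7, 0.1]
grip_width: 0.0002
finger_force: 0.5
t: 7.45
tcp_pos: [0.57, 0.0031, 0.0496]
ee_rot: [-2.096, 2.34, -0.0]
contact_force: [0.0, 0.8, 0.4]
grip_width: 0.0006
finger_force: 0.6
t: 7.7
tcp_pos: [0.5707, 0.0025, 0.0497]
ee_rot: [-2.094, 2.338, 0.0]
contact_force: [-0.5, 12.4, -0.3]
grip_width: 0.0004
finger_force: 6.2
```

```bash
python3 -m pendant '[[[0,-0.001,0,0],[0.001,0.01,0,0],[0.002,0.016,0,0],[0.002,0.018,0,0],[-0.023,0.0025,0,0],[-0.023,0.0025,0,0],[-0.0225,0.0025,0,0],[0,0,0,0],[0,0,0,0]]]'; python3 -m pendant '[[[-0.001,-0.008,0,0],[-0.0006,-0.006,0,0],[-0.0006,-0.005,0,0],[-0.0006,-0.005,0,0],[-0.0006,-0.005,0,0],[-0.0006,-0.005,0,0],[-0.0006,-0.005,0,0],[-0.0006,-0.005,0,0],[-0.0006,-0.005,0,0],[-0.0006,-0.005,0,0],[-0.0006,-0.005,0,0],[-0.0006,-0.005,0,0]]]'; python3 -m pendant '[[[-0.0003,-0.003,0,0],[0,0,0,0]]]'
```

```text
t: 8.82
tcp_pos: [0.507, 0.0523, 0.0498]
ee_rot: [-2.097, 2.339, -0.001]
contact_force: [-0.0, 0.1, -0.3]
grip_width: 0.0007
finger_force: 0.0
t: 10.32
tcp_pos: [0.4987, -0.0128, 0.0496]
ee_rot: [-2.096, 2.34, -0.0]
contact_force: [1.3, 0.0, -0.4]
grip_width: 0.0007
finger_force: 0.3
t: 10.58
tcp_pos: [0.4983, -0.0157, 0.0495]
ee_rot: [2.095, -2.34, -0.0]
contact_force: [-0.9, -0.0, -0.8]
grip_width: 0.0001
finger_force: 0.0
```

```bash
python3 -m pendant '[[[-0.0003,-0.003,0,0],[-0.0002,-0.002,0,0]]]'; python3 -m pendant '[[[-0.0002,-0.002,0,0],[-0.0001,-0.001,0,0]]]';python3 -m pendant '[[[-0.0001,-0.001,0,0],[-0.0001,-0.001,0,0]]]'
```

```text
t: 10.82
tcp_pos: [0.498, -0.0205, 0.0496]
ee_rot: [-2.096, 2.34, -0.0]
contact_force: [0.2, 1.0, -0.3]
grip_width: 0.0003
finger_force: 0.3
t: 11.08
tcp_pos: [0.4977, -0.0235, 0.0496]
ee_rot: [-2.096, 2.34, -0.0]
contact_force: [-0.2, 0.8, -0.2]
grip_width: 0.0004
finger_force: 0.3
t: 11.32
tcp_pos: [0.4976, -0.0253, 0.0496]
ee_rot: [-2.096, 2.34, -0.0]
contact_force: [1.0, 6.4, 0.2]
grip_width: 0.0002
finger_force: 3.3
```

```bash
python3 -m pendant '[[[-0.0001,-0.001,0,0],[-0.0001,-0.001,0,0],[0,0,0,0]]]'; python3 -m pendant '[[[0.001,0.01,0,0],[0.001,0.014,0,0],[0,0,0.03,0],[0,0,0.03,0],[0,0,0,0]]]'
python3 - <<'E'
from h import *
for n in("scene","side"):
    f=grab_frame(n);cv2.imwrite(f"pics/{n}2.png",f)
a=cv2.imread("pics/scene2.png")[180:380,175:425];cv2.imwrite("pics/d1.png",cv2.resize(a,None,fx=3,fy=3,interpolation=cv2.INTER_CUBIC))
E
```

```text
t: 11.7
tcp_pos: [0.4987, -0.0255, 0.0499]
ee_rot: [-2.093, 2.337, -0.0]
contact_force: [-0.2, 13.8, 0.5]
grip_width: 0.0006
finger_force: 6.8
t: 12.32
tcp_pos: [0.5006, -0.0026, 0.1117]
ee_rot: [-2.095, 2.337, -0.003]
contact_force: [0.2, -0.5, 0.5]
grip_width: 0.0005
finger_force: 0.0
```

View pics/d1.png

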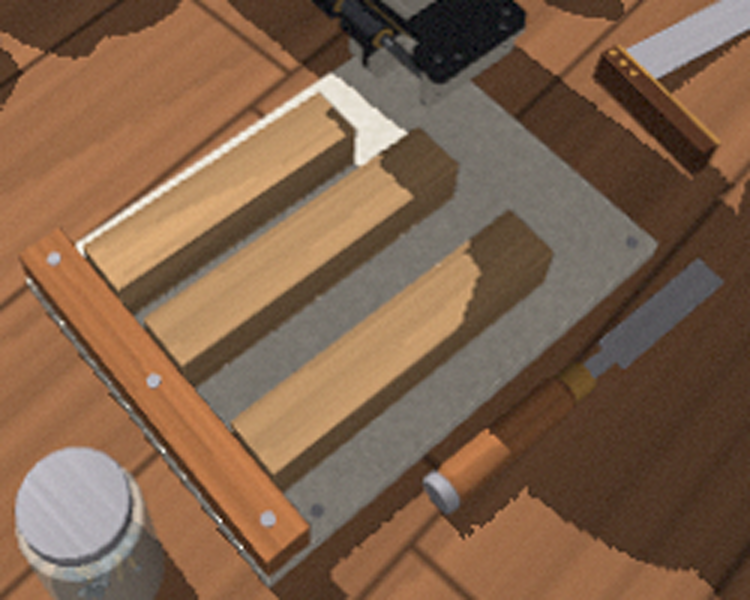

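The blanks look home. I'll check numerically, comparing the ends at z = 62 mm with the stop line.

Run:
```python
from h import *
m=np.array([.555,-.2502]);x=np.array([.9939,-.1099]);y=np.array([.1099,.9939])
D=dict(A=[(88,247),(118,292),(354,132),(325,95)],B=[(146,323),(184,366),(458,163),(418,130)],C=[(233,430),(275,474),(552,255),(510,212)])
for k,v in D.items():
    P=[onz("scene",(p[0]/3+174.67,p[1]/3+179.67),.062)[:2] for p in v];f=(P[2]+P[3])/2;b=(P[0]+P[1])/2
    print(k,"free",f,"free y",(f-m)@y,"stop end y",(b-m)@y,"skew",np.arctan2((f-b)@x,(f-b)@y),[round((p-m)@y,4) for p in P])
```

```text
A free [ 0.49866109 -0.0373219 ] free y 0.20538789710033942 stop end y 0.0027987521145895603 skew 0.012278425141940314 [np.float64(0.0045), np.float64(0.0011), np.float64(0.2028), np.float64(0.208)]
B free [ 0.56882693 -0.00983123] free y 0.24042209821669627 stop end y 0.003042060968543431 skew -0.003756886423113845 [np.float64(0.0024), np.float64(0.0037), np.float64(0.2417), np.float64(0.2392)]
C free [ 0.66072045 -0.02022912] free y 0.24018673724823084 stop end y 0.0031274409600195005 skew -0.00023380213015918212 [np.float64(0.0019), np.float64(0.0044), np.float64(0.2391), np.float64(0.2413)]
```

Every free end sits at its nominal distance (205, 240 and 240 mm), square to within about 0.01 rad. I'll point at A's end and hold.

```bash
python3 -m pendant '[[[-0.001,-0.012,0,0],[-0.001,-0.012,0,0],[0,-0.01,0,0],[0,0,0,0],[0,0,0,0],[0,0,0,0],[0,0,0,0],[0,0,0,0],[0,0,0,0],[0,0,0,0],[0,0,0,0],[0,0,0,0]]]'; python3 -m pendant '[[[0,0,0,0],[0,0,0,0],[0,0,0,0],[0,0,0,0],[0,0,0,0],[0,0,0,0],[0,0,0,0],[0,0,0,0],[0,0,0,0],[0,0,0,0],[0,0,0,0],[0,0,0,0]]]';python3 -m pendant '[[[0,0,0,0],[0,0,0,0],[0,0,0,0],[0,0,0,0]]]'
python3 -c "
from station import *
print(observe()['tcp_pos']);print(hand_in())"
```

```text
t: 13.92
tcp_pos: [0.4972, -0.0375, 0.1095]
ee_rot: [2.096, -2.34, -0.0]
contact_force: [0.2, -0.8, -0.1]
grip_width: 0.0002
finger_force: 0.0
t: 15.42
tcp_pos: [0.4972, -0.0375, 0.1096]
ee_rot: [2.096, -2.34, -0.0]
contact_force: [0.2, 0.1, -0.1]
grip_width: 0.0004
finger_force: 0.0
t: 15.92
tcp_pos: [0.4972, -0.0375, 0.1096]
ee_rot: [2.096, -2.34, -0.0]
contact_force: [-0.3, 0.7, 0.2]
grip_width: 0.0004
finger_force: 0.0
[ 0.49720651 -0.03748033  0.10956617]
the job is handed in; nothing more can be done
None
```

I pushed all three blanks home and square against the stop, and the arm finished pointing about 48 mm above the free end of the short blank (the one nearest the robot); the job was handed in at about 16 s, and no verdict came back.

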